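Uncap the stirrer canister and hold it out level

ROBOT

A 7-joint arm with a two-finger parallel gripper is mounted at the origin on the work surface. World frame = base frame: x ahead of the robot, y to its left, z up, the work surface at z = 0. Lengths are in m, angles in degrees, forces in N, time in s.
With the tool pointing down it reaches from about 0.4 to 0.925 m from the base axis. Payload 5.6 kg.
Tool frame: the origin (TCP) lies at the very end of the fingers, on their centre line; the grasp point (between the pads) lies 19 mm behind it (robot.grip_point_offset is the distance from the TCP to the grasp point, in m); z points along the fingers, y is the direction in which the jaws open and shut (so a half turn about z gives the same grasp; the last joint's range is limited). The gripper opens to 85 mm and grips with 20 to 120 N. Pads are 22 mm wide; open, the fingers measure 114 mm over their backs; the gripper's body (76 mm by 85 mm) begins 54 mm behind the grasp point. The pads swing forward as they close: fully open they stand 13 mm farther back than shut.
Start: joints at [70.932, 26.786, -0.665, 91.828, 0.344, 61.387, -3.226], TCP at [0.186, -0.623, 0.231] pointing down, gripper open.
Joint ranges: [-144.91, 144.91], [-17.63, 115.5], [-89.93, 88.59], [15.96, 139.68], [-74.01, 254.01], [8.47, 105.57], [-167.45, 167.45]. Speed limits (degrees/s): [147.25, 147.25, 180, 180, 180, 180, 180].

INTERFACE

Orientations are given as [roll, pitch, yaw] about the fixed x, y, z axes, in that order (R = Rz(yaw) Ry(pitch) Rx(roll)).
In Python, from plant import readout, vision, hand_in, robot gives the robot as it stands.
- The arm moves only by the tool play_rows, never from a script. Its argument "deltas" is a list of rows, each an object with "translation": the shift along the world's x, y, z in units of 0.2 m (1.0 is 0.2 m), a list of three; "angular": the turn, a rotation vector about the world's x, y, z in units of 0.5 rad (1.0 is 0.5 rad), a list of three; "claw": the opening, from 0 (shut) to 1 (fully open). A call has 1 to 10 rows; each row shifts and turns the commanded pose from where the row before left it; what a row does not reach is not made up. A row lasts 1/8 s, in which the tool goes at most 62.5 mm and 10.7 degrees, less where a joint would pass 70% of its speed; a pose out of reach is approached as far as the arm can. A call with a number of a shift or a turn outside -1 to 1 is refused whole. A call with a gripper value outside its range is refused whole. The fingers move at their own pace and stop on an object; "newtons" is the grip in N (left out, the last holds). Time passes only in rows, so rows that do not move let the fingers close. It gives the time, the measured TCP pose, the force and the opening at its end, in the units of the state.
- readout.state(): the state, without advancing time (a new reading comes with each control period).
- vision.capture(name): name is "side" or "top"; returns the picture (480x640x3 uint8, red, green, blue); there is no depth.
- vision.calibration(name): a dict with "fx", "fy", "cx", "cy" (pixels), "k1" (the pictures are not rectified: a ray, as slopes to the right and down, at radius r is drawn at 1 + k1 r^2 times it, then the intrinsics apply), "R" (3x3) and "t" (3): a world point X has camera coordinates R X + t. Camera axes: x right, y down, z forward; pixel columns grow to the right and rows downward; lengths in m; the calibration is good to about 2 mm. A picture is of the moment at which its call begins. calibration takes no time and is no camera call.
- hand_in(): hands the job in, once; it reports no verdict.
The state is a dict: "clock": time; "qpos": joint angles; "joint_velocities": joint speeds; "effort": joint torques, N m; "tool_pos": TCP position; "eef_rot": TCP orientation; "force": force on the tool from outside, world axes, zero at the start; "wrist_torque": the same for the moment, N m; "width": opening from 0.0 (shut) to 1.0 (fully open).
Only numpy, scipy, OpenCV 4.12 (cv2) and the standard library are available. Lean on these libraries where they do the work, as an engineer would, in place of code of your own. Each camera call takes 0.05 s, during which the arm holds its last target.

TASK

Lift the loose green cap off the metal stirrer canister and set it down, open end down, over the green post of the white cap holder. Then grip the uncapped canister, lift it out of its wooden stand until its base is at least 10 cm above the tabletop, and hold it upright and still there for a couple of seconds so that a guest can take a stirrer; finish while still holding it in the air. Keep the canister upright throughout, do not drop the cap, and leave the two paper cups, the water bottle and the bowl where they stand.

Things in the scene. Friction and masses are not known exactly. Their poses are not given: they have to be found in the camera images.
- cap_mid (a point): (all sizes in mm) centre (half-way up) of the loose green plastic cap: a hollow round cap, outer diameter 56, height 44, closed flat top, open at the bottom (inside diameter 50, inside depth 39), about 45 g. This point is 22 above its lower rim; z up out of the closed top. At the start it sits loosely on the canister's shoulder over the neck and the stirrers, which reach 26 up inside it; it lifts straight off.
- canister_mid (a point): centre of the cylindrical wall of the metal stirrer canister (rigid, about 0.3 kg): diameter 56, wall height 110 from base to shoulder; this point is 55 above its base; z is its axis, up. Above the shoulder are a neck 44 in diameter and 14 high and the wooden stirrers, whose tips end 136 above the base, all on the axis. At the start it stands loosely, upright, in the stand's cup.
- stand_seat (a point): centre of the inner floor of the fixed wooden stand that carries the canister, 8 above the tabletop; round foot of diameter 110 and thickness 4, with a shallow cup of outer diameter 74, inside diameter 64, whose rim is 16 above the tabletop (8 above this point). Lift the canister straight up out of it.
- holder_seat (a point): the fixed cap holder: a white disc of diameter 90 and thickness 6 on the tabletop, with an green post of diameter 40 (tapered at the top) standing 16 above the disc in its centre. This point is on the post's axis at the height of the disc's upper face, 6 above the tabletop, where the cap's rim comes to rest; the seated cap's centre is 22 above it.
- cup_a: bystander, loose open brown paper cup, 88 high, 72 across the rim, origin at the centre of its underside
- cup_b: bystander, second loose brown paper cup, same size, origin at the centre of its underside
- bottle: bystander, loose clear water bottle, 200 high, diameter 64, origin at the centre of its underside
- bowl: bystander, loose white bowl, 50 high, 140 across, origin at the centre of its underside
Not all that is in view belongs to the job. What is meant by the part that bears cap_mid is not pink, and is the larger of those in its own colour.

How it is judged (in metres and radians):
On the way, in this order (a step that is already met when the one before it is completed fails the run):
1. the cap is seated over the holder's post, let go (horizontal distance between cap_mid and holder_seat below 0.009 m and z of cap_mid in the frame of holder_seat below 0.026 m and angle between cap_mid's own z axis and vertical below 0.1 rad and contact force between cap and the fingers below 0.05 N and contact force between cap and holder above 0.05 N), for 0.2 s.
2. the uncapped canister is held clear of everything, base at least 10 cm above the tabletop, level and still, for 1.5 s (height (world z) of canister_mid above 0.155 m and angle between canister_mid's own z axis and vertical below 0.12 rad and linear speed of canister below 0.02 m/s and angular speed of canister below 0.15 rad/s and contact force between canister and the fingers above 1 N and contact force between canister and stand below 0.05 N and contact force between canister and holder below 0.05 N and contact force between canister and cap below 0.05 N and contact force between canister and cup_a below 0.05 N and contact force between canister and cup_b below 0.05 N and contact force between canister and bottle below 0.05 N and contact force between canister and bowl below 0.05 N), for 1.5 s.
At the end, for the whole second after the job is handed in: Canister held by the fingers only, base over 100 mm above the table, tilt under 0.12 rad, under 20 mm/s and 0.15 rad/s; cap resting on the holder over its post (centre within 9 mm, rim within 4 mm of the disc, tilt under 0.1 rad), untouched; cups, bottle, bowl moved under 30 mm (all of step 1 and all of step 2 and distance of each of cup_a, cup_b, bottle, bowl from where it was at the start of the episode below 0.03 m); the arm keeps its last pose, push and grip.
It fails at once if the canister is tipped by more than 0.35 rad (angle between canister_mid's own z axis and vertical above 0.35 rad).
It fails at once if the cap is dropped: let go away from the canister while its rim is more than 25 mm above the holder's disc (horizontal distance between cap_mid and canister_mid above 0.06 m and z of cap_mid in the frame of holder_seat above 0.047 m and contact force between cap and the fingers below 0.01 N).
It fails at once if a cup, the bottle or the bowl is moved by more than 30 mm or tipped (distance of any of cup_a, cup_b, bottle, bowl from where it was at the start of the episode above 0.03 m or angle between any of cup_a, cup_b, bottle, bowl's own z axis and vertical above 0.4 rad).
It also fails if it takes over 54 s, if anything falls off the work surface, if the arm or the gripper's body presses on something with over 40 N, if the wrist force passes 120 N, or if a joint passes its speed limit or range.

## Working session

There is one attempt and no reset: what is moved stays moved. The work goes in short steps, Python scripts to look and compute and a tool call to move; the robot and the scene stay as the last step left them, time stands still between calls to the robot, and variables do not carry over. Pictures are saved under pics/ and viewed, and the job is handed in when it is done.

Besides the shell and the picture viewer there is one more tool, called after "Emit:" by a JSON object that holds its "name" and its "arguments". play_rows: Moves the arm, as the interface text tells. Shifts and turns lie within -1 to 1; 1 stands for 0.2 m of shift or 0.5 rad of turn. Its arguments: {"type":"object","properties":{"deltas":{"type":"array"},"newtons":{"type":"number"}},"required":["deltas"]}

```bash
mkdir -p pics; ls; python3 - <<'E'
from plant import readout, vision
import cv2
for n in ("side","top"):
    im=vision.capture(n); cv2.imwrite(f"pics/{n}0.png",im[:,:,::-1])
    print(n,vision.calibration(n))
print(readout.state())
E
```

```text
pics
side {'fx': 471.92491735834136, 'fy': 471.92491735834136, 'cx': 324.9400194459457, 'cy': 243.5368247102631, 'k1': -0.125858664762795, 'R': array([[-0.97360843, -0.2271389 , -0.02223855],
       [-0.11840941,  0.5860317 , -0.80158971],
       [ 0.1951047 , -0.77780124, -0.59746078]]), 't': array([0.52409345, 0.13064007, 1.16343182])}
top {'fx': 582.9491434949535, 'fy': 582.9491434949535, 'cx': 319.05547299447784, 'cy': 236.44591729834593, 'k1': -0.1275881787131593, 'R': array([[-0.02941839, -0.99952877, -0.00876342],
       [-0.98528469,  0.0304737 , -0.16818272],
       [ 0.16837053,  0.0036868 , -0.98571688]]), 't': array([0.03653817, 0.54508616, 1.39559484])}
{'clock': 0.1, 'qpos': array([70.93104633, 26.83266625, -0.66376905, 91.87600053,  0.34464108,
       61.3868714 , -3.22669121]), 'joint_velocities': array([ 0.00360562,  0.01898824, -0.07151152, -0.15127392,  0.06628388,
       -0.07920882,  0.00728123]), 'effort': array([ 5.52695274e-04, -5.33522737e+01,  2.11860199e-02, -2.51967233e+01,
        1.14647715e-02,  4.30001019e-03,  4.18916989e-05]), 'tool_pos': array([ 0.18553144, -0.62242961,  0.23041162]), 'eef_rot': array([-1.79906738e+02,  7.93188058e-03,  1.66001138e+01]), 'force': array([ 0.59029855, -0.10622748,  0.35080752]), 'wrist_torque': array([ 0.05179235, -0.00820434, -0.06736205]), 'width': 0.9979092395195062}
```

View pics/side0.png

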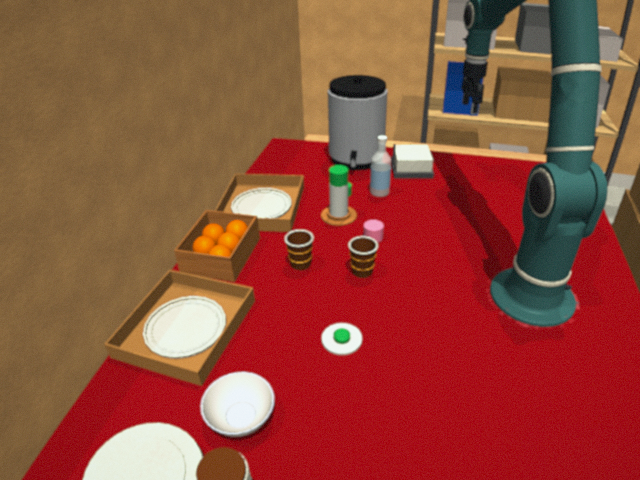

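View pics/top0.png

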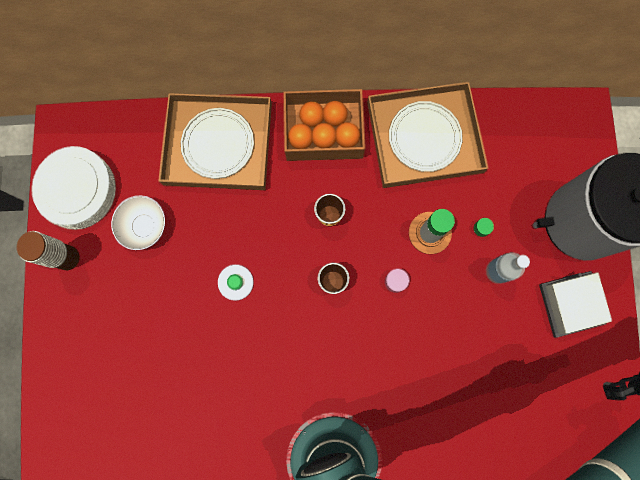

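The side view shows the canister with its green cap at about (339,175), the holder at (342,337) and the cups at (299,248) and (363,256). In the top view the cap is at (442,221), the stand at (431,232) and the holder at (235,282). A smaller green decoy is at (485,227) and a pink one at (398,280). I'll zoom in next.

```bash
cat > h.py <<'E'
import numpy as np, cv2
from plant import vision
def cam(n):
    c=vision.calibration(n); K=np.array([[c['fx'],0,c['cx']],[0,c['fy'],c['cy']],[0,0,1]])
    return K,np.array([c['k1'],0,0,0.]),c['R'],c['t']
def ray(n,uv):
    K,d,R,t=cam(n); p=cv2.undistortPoints(np.array([[uv]],float),K,d)[0,0]
    return -R.T@t, R.T@np.array([p[0],p[1],1])
def atz(n,uv,z):
    o,d=ray(n,uv); return o+d*(z-o[2])/d[2]
def proj(n,X):
    K,d,R,t=cam(n); return cv2.projectPoints(np.array(X,float).reshape(-1,3),cv2.Rodrigues(R)[0],t,K,d)[0][:,0]
def tri(a,b):
    o1,d1=ray('side',a);o2,d2=ray('top',b)
    A=np.stack([d1,-d2],1);s=np.linalg.lstsq(A,o2-o1,rcond=None)[0]
    p,q=o1+s[0]*d1,o2+s[1]*d2; return (p+q)/2,np.linalg.norm(p-q)
E
python3 - <<'E'
import cv2
a=cv2.imread('pics/side0.png');b=cv2.imread('pics/top0.png')
def c(im,x,y,w,h,s,f): cv2.imwrite(f,cv2.resize(im[y:y+h,x:x+w],None,fx=s,fy=s,interpolation=cv2.INTER_CUBIC))
c(a,280,130,130,100,6,'pics/s_can.png');c(b,390,190,130,100,6,'pics/t_can.png')
c(b,205,250,65,60,8,'pics/t_h.png');c(a,310,310,65,55,8,'pics/s_h.png')
E
```

```text
(no output)
```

View pics/s_can.png

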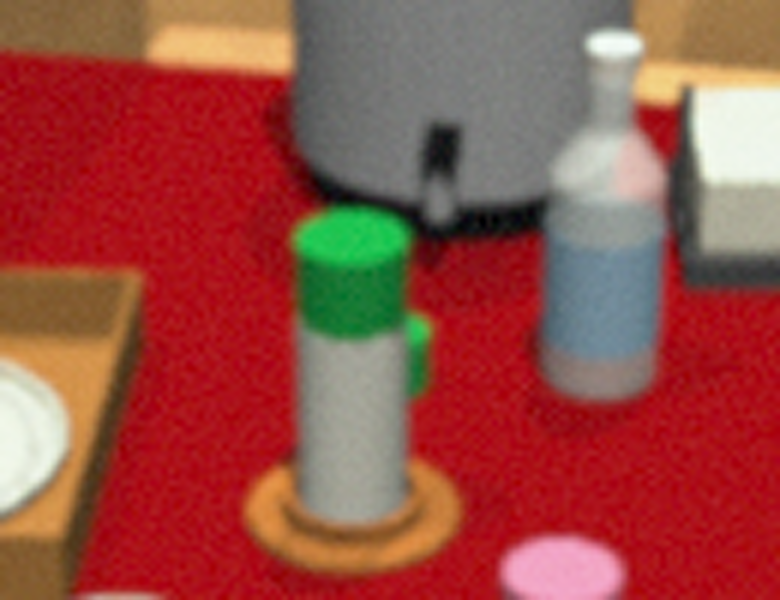

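View pics/t_can.png

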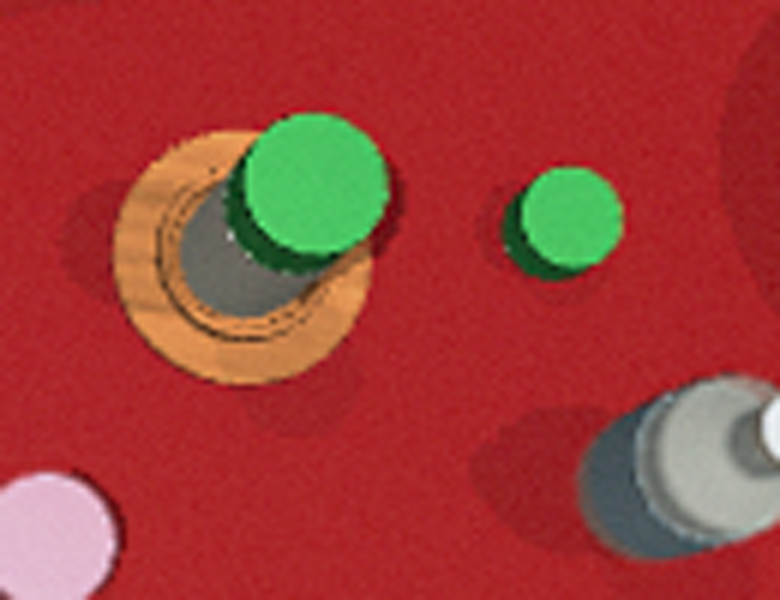

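View pics/t_h.png

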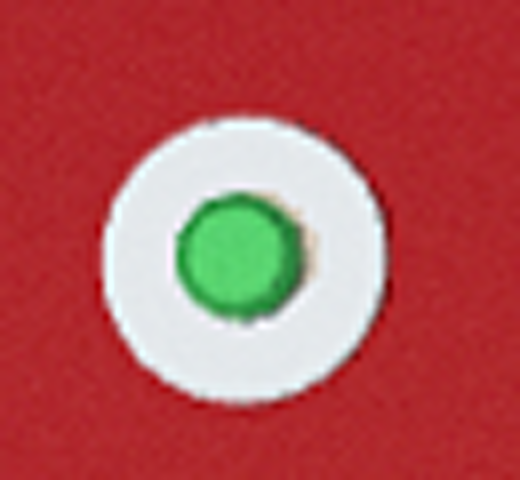

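View pics/s_h.png

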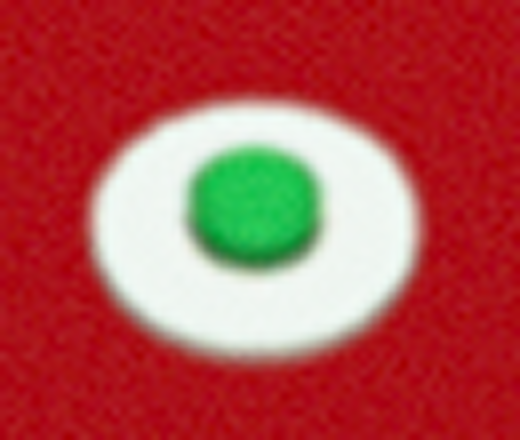

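```bash
python3 - <<'E'
from h import *
np.set_printoptions(precision=4,suppress=True)
C=(442.25,220.25);Cs=(338.4,169.4)
print('cap top',atz('top',C,.162),atz('side',Cs,.162),tri(Cs,C))
print('foot',atz('top',(430.1,232.4),.004))
H=(235.1,282.06);Hs=(341.5,337.8)
print('holder',atz('top',H,.006),atz('side',Hs,.006),tri(Hs,H))
print('post', atz('top',(205+237/8-.44,250+257/8-.44),.022))
for n,uv,z in [('cupa',(330,209),.088),('cupb',(334,278),.088),('bottle top',(523,262),.2),('bowl',(138.5,222.5),.05),('decoy',(485.5,225.5),.04),('pink',(398,280),.04)]:
    print(n,atz('top',uv,z))
E
```

```text
cap top [ 0.5551 -0.2637  0.162 ] [ 0.5547 -0.2595  0.162 ] (array([ 0.5556, -0.2643,  0.1594]), np.float64(9.71669323494456e-05))
foot [ 0.5549 -0.264   0.004 ]
holder [0.4427 0.2353 0.006 ] [0.4441 0.2385 0.006 ] (array([0.4438, 0.2358, 0.0029]), np.float64(0.0016003767885654138))
post [0.4422 0.2352 0.022 ]
cupa [ 0.6054 -0.0085  0.088 ]
cupb [ 0.4377 -0.0126  0.088 ]
bottle top [ 0.4482 -0.4311  0.2   ]
bowl [0.5949 0.4731 0.05  ]
decoy [ 0.562  -0.3988  0.04  ]
pink [ 0.4325 -0.1706  0.04  ]
```

The cap axis at (0.555, -0.2637) agrees with the stand foot to within 0.5 mm, and the holder is at (0.4425, 0.2353). I'll move over the cap, passing the bottle at a safe height.

Emit:
{"name": "play_rows", "arguments": {"deltas": [{"translation":[0,0,0.15],"angular":[0,0,0],"claw":1},{"translation":[0.2,0.19,0.1],"angular":[0,0,0],"claw":1},{"translation":[0.2,0.2,0],"angular":[0,0,0],"claw":1},{"translation":[0.21,0.2,0],"angular":[0,0,0],"claw":1},{"translation":[0.21,0.2,0],"angular":[0,0,0],"claw":1},{"translation":[0.21,0.2,0],"angular":[0,0,0],"claw":1},{"translation":[0.21,0.2,0],"angular":[0,0,0],"claw":1},{"translation":[0.21,0.2,0],"angular":[0,0,0],"claw":1},{"translation":[0.2,0.2,0],"angular":[0,0,0],"claw":1},{"translation":[0.2,0.2,0],"angular":[0,0,0],"claw":1}], "newtons": 30}}

```text
clock: 1.35
tool_pos: [0.5566, -0.2635, 0.2809]
eef_rot: [-180.0, 0.0, 16.6]
force: [1.0, -0.4, 0.8]
width: 0.997
```

Emit:
{"name": "play_rows", "arguments": {"deltas": [{"translation":[0,0,0],"angular":[0,0,0],"claw":1},{"translation":[0,0,0],"angular":[0,0,0],"claw":1}]}}

```text
clock: 1.6
tool_pos: [0.5551, -0.2653, 0.2807]
eef_rot: [-180.0, 0.1, 16.6]
force: [-0.1, 0.1, -0.6]
width: 1.001
```

Emit:
{"name": "play_rows", "arguments": {"deltas": [{"translation":[0,0.008,-0.2],"angular":[0,0,0],"claw":1},{"translation":[0,0,-0.2],"angular":[0,0,0],"claw":1},{"translation":[0,0,-0.05],"angular":[0,0,0],"claw":1},{"translation":[0,0,0],"angular":[0,0,0],"claw":1}]}}

```text
clock: 2.1
tool_pos: [0.5552, -0.2645, 0.1915]
eef_rot: [180.0, 0.0, 16.5]
force: [0.7, 1.0, 0.3]
width: 1.003
```

```bash
python3 - <<'E'
from h import *
from plant import readout
a=vision.capture('side')[:,:,::-1];b=vision.capture('top')[:,:,::-1]
c=lambda im,x,y,w,h,s:cv2.resize(im[y:y+h,x:x+w],None,fx=s,fy=s,interpolation=cv2.INTER_CUBIC)
cv2.imwrite('pics/c1.png',np.hstack([c(a,280,100,100,130,4),c(b,380,150,100,130,4)]))
s=readout.state();print(s['tool_pos'],s['force'])
print(proj('side',s['tool_pos']))
E
```

```text
[ 0.55643393 -0.26427403  0.19303846] [0.44291062 0.48702456 0.81426904]
[[338.07704504 159.06178978]]
```

View pics/c1.png

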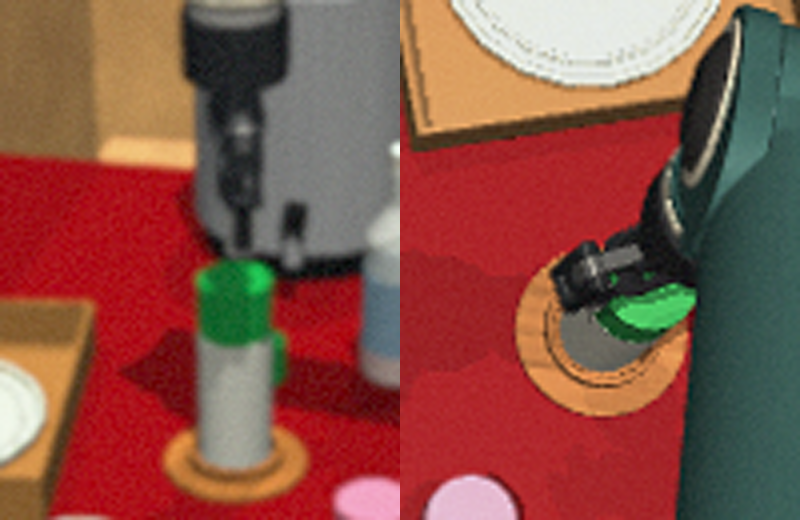

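The fingers straddle the cap with their tips above it, and in the side crop they sit over its centre. Next I'll descend and close.

Emit:
{"name": "play_rows", "arguments": {"deltas": [{"translation":[0,0,-0.1],"angular":[0,0,0],"claw":1},{"translation":[0,0,-0.1],"angular":[0,0,0],"claw":1},{"translation":[0,0,-0.1],"angular":[0,0,0],"claw":1},{"translation":[0,0,-0.035],"angular":[0,0,0],"claw":1},{"translation":[0,0,0],"angular":[0,0,0],"claw":1},{"translation":[0,0,0],"angular":[0,0,0],"claw":1}]}}

```text
clock: 2.95
tool_pos: [0.5563, -0.2635, 0.1251]
eef_rot: [179.9, -0.1, 16.6]
force: [1.1, 0.4, -0.4]
width: 0.995
```

Emit:
{"name": "play_rows", "arguments": {"deltas": [{"translation":[0,0,0],"angular":[0,0,0],"claw":0.75},{"translation":[0,0,0],"angular":[0,0,0],"claw":0.7},{"translation":[0,0,0],"angular":[0,0,0],"claw":0.66},{"translation":[0,0,0],"angular":[0,0,0],"claw":0.6},{"translation":[0,0,0],"angular":[0,0,0],"claw":0.5},{"translation":[0,0,0],"angular":[0,0,0],"claw":0.4},{"translation":[0,0,0],"angular":[0,0,0],"claw":0.3}], "newtons": 30}}

```text
clock: 3.82
tool_pos: [0.556, -0.2635, 0.1247]
eef_rot: [180.0, -0.0, 16.6]
force: [0.0, -1.5, 5.0]
width: 0.643
```

The opening settled at about 55 mm, which matches the cap. Lift slowly.

Emit:
{"name": "play_rows", "arguments": {"deltas": [{"translation":[0,0,0],"angular":[0,0,0],"claw":0.3},{"translation":[0,0,0.05],"angular":[0,0,0],"claw":0.3},{"translation":[0,0,0.1],"angular":[0,0,0],"claw":0.3},{"translation":[0,0,0.1],"angular":[0,0,0],"claw":0.3},{"translation":[0,0,0.1],"angular":[0,0,0],"claw":0.3},{"translation":[0,0,0.1],"angular":[0,0,0],"claw":0.3},{"translation":[0,0,0.1],"angular":[0,0,0],"claw":0.3},{"translation":[0,0,0],"angular":[0,0,0],"claw":0.3}]}}

```text
clock: 4.82
tool_pos: [0.5568, -0.2636, 0.2369]
eef_rot: [179.8, -0.2, 16.6]
force: [0.5, -0.7, -1.3]
width: 0.646
```

```bash
python3 - <<'E'
from h import *
from plant import readout
a=vision.capture('side')[:,:,::-1];b=vision.capture('top')[:,:,::-1]
c=lambda im,x,y,w,h,s:cv2.resize(im[y:y+h,x:x+w],None,fx=s,fy=s,interpolation=cv2.INTER_CUBIC)
cv2.imwrite('pics/c2.png',np.hstack([c(a,280,90,100,130,4),c(b,380,150,100,130,4)]))
s=readout.state();print(s['tool_pos'],s['force'],s['width'])
E
```

```text
[ 0.555445   -0.26316667  0.2343549 ] [-0.05710695  0.23063491 -0.5163662 ] 0.6443408909630858
```

View pics/c2.png

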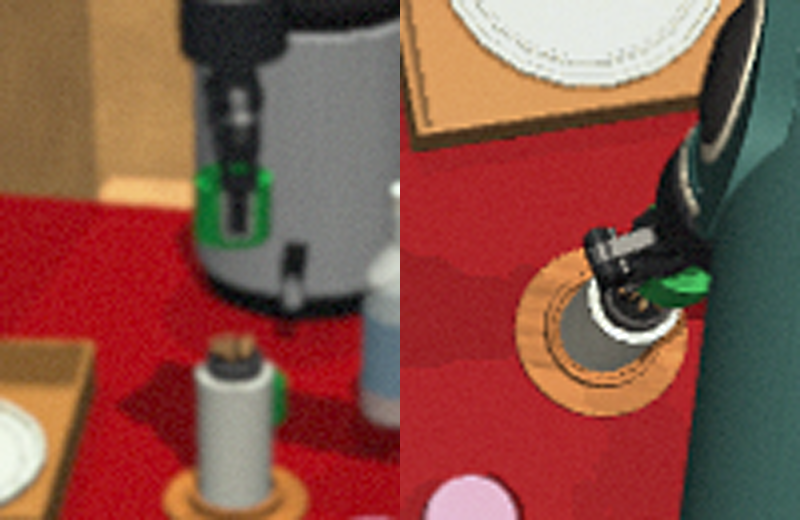

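The cap is held level and the canister stands uncapped, still in its stand. Now I'll carry the cap to the holder.

Emit:
{"name": "play_rows", "arguments": {"deltas": [{"translation":[-0.02,0.1,0],"angular":[0,0,0],"claw":0.3},{"translation":[-0.05,0.2,0],"angular":[0,0,0],"claw":0.3},{"translation":[-0.05,0.22,0],"angular":[0,0,0],"claw":0.3},{"translation":[-0.05,0.22,0],"angular":[0,0,0],"claw":0.3},{"translation":[-0.05,0.22,0],"angular":[0,0,0],"claw":0.3},{"translation":[-0.05,0.22,0],"angular":[0,0,0],"claw":0.3},{"translation":[-0.05,0.22,0],"angular":[0,0,0],"claw":0.3},{"translation":[-0.05,0.22,0],"angular":[0,0,0],"claw":0.3},{"translation":[-0.05,0.22,0],"angular":[0,0,0],"claw":0.3},{"translation":[-0.05,0.22,0],"angular":[0,0,0],"claw":0.3}]}}

```text
clock: 6.18
tool_pos: [0.4596, 0.1509, 0.2337]
eef_rot: [-180.0, 0.1, 16.7]
force: [0.1, 0.5, 0.5]
width: 0.642
```

Emit:
{"name": "play_rows", "arguments": {"deltas": [{"translation":[-0.05,0.22,0],"angular":[0,0,0],"claw":0.3},{"translation":[-0.04,0.15,0],"angular":[0,0,0],"claw":0.3},{"translation":[-0.01,0.06,0],"angular":[0,0,0],"claw":0.3},{"translation":[0,0,0],"angular":[0,0,0],"claw":0.3},{"translation":[0,0,0],"angular":[0,0,0],"claw":0.3}]}}

```text
clock: 6.8
tool_pos: [0.442, 0.2332, 0.234]
eef_rot: [180.0, 0.0, 16.5]
force: [0.4, 0.2, -1.2]
width: 0.644
```

```bash
python3 - <<'E'
from plant import readout
for i in range(1):
  s=readout.state();print(s['tool_pos'],s['force'],s['width'],s['eef_rot'])
E
```

```text
[0.44196446 0.23324835 0.23400556] [ 0.42531414  0.23305147 -1.20844815] 0.6438402198252915 [1.79951128e+02 3.84503397e-02 1.64897845e+01]
```

Emit:
{"name": "play_rows", "arguments": {"deltas": [{"translation":[0.003,0.008,-0.15],"angular":[0,0,0],"claw":0.3},{"translation":[0,0,-0.2],"angular":[0,0,0],"claw":0.3},{"translation":[0,0,-0.2],"angular":[0,0,0],"claw":0.3},{"translation":[0,0,-0.2],"angular":[0,0,0],"claw":0.3},{"translation":[0,0,-0.1],"angular":[0,0,0],"claw":0.3},{"translation":[0,0,0],"angular":[0,0,0],"claw":0.3},{"translation":[0,0,0],"angular":[0,0,0],"claw":0.3}]}}

```text
clock: 7.68
tool_pos: [0.4432, 0.2359, 0.0651]
eef_rot: [180.0, -0.1, 16.5]
force: [-0.0, 0.3, -0.1]
width: 0.646
```

```bash
python3 - <<'E'
from h import *
from plant import readout
a=vision.capture('side')[:,:,::-1];b=vision.capture('top')[:,:,::-1]
c=lambda im,x,y,w,h,s:cv2.resize(im[y:y+h,x:x+w],None,fx=s,fy=s,interpolation=cv2.INTER_CUBIC)
cv2.imwrite('pics/c3.png',np.hstack([c(a,300,270,80,100,5),c(b,195,230,80,100,5)]))
s=readout.state();print(s['tool_pos'],s['force'],s['width'])
# expected cap outline centres if at TCP xy
x,y,z=.4425,.2353,s['tool_pos'][2]
print(proj('side',[[x,y,z+.037],[x,y,z-.007]]),proj('top',[[x,y,z+.037],[x,y,z-.007]]))
E
```

```text
[0.44331324 0.23633885 0.06547579] [-0.20835237  0.66771144 -0.74679267] 0.6421368862434962
[[342.51958146 306.27279375]
 [342.49785558 320.67794248]] [[228.94131177 278.42955251]
 [231.85295661 280.18814626]]
```

View pics/c3.png

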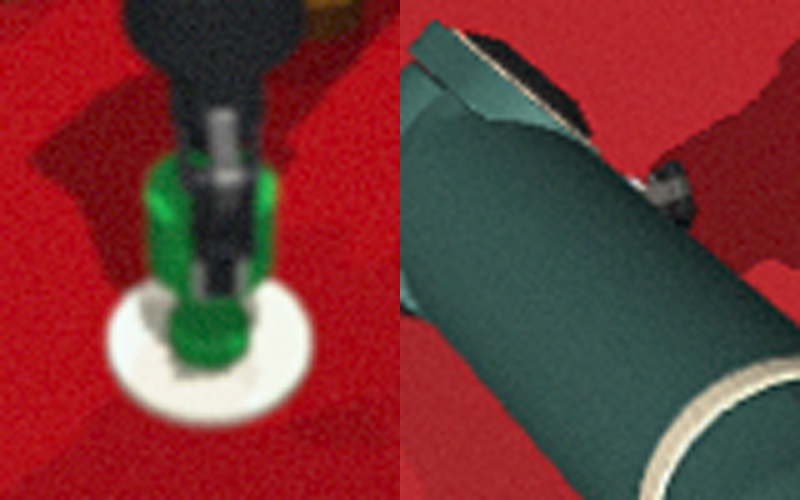

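In the side crop the cap spans x = 145–277 and the post is centred at about 209, so they line up within a pixel. Lowering.

Emit:
{"name": "play_rows", "arguments": {"deltas": [{"translation":[0,0,-0.06],"angular":[0,0,0],"claw":0.3},{"translation":[0,0,-0.06],"angular":[0,0,0],"claw":0.3},{"translation":[0,0,-0.05],"angular":[0,0,0],"claw":0.3},{"translation":[0,0,-0.04],"angular":[0,0,0],"claw":0.3},{"translation":[0,0,-0.02],"angular":[0,0,0],"claw":0.3},{"translation":[0,0,0],"angular":[0,0,0],"claw":0.3}]}}

```text
clock: 8.52
tool_pos: [0.4421, 0.2363, 0.018]
eef_rot: [180.0, 0.0, 16.6]
force: [-0.6, -0.9, -0.6]
width: 0.64
```

Emit:
{"name": "play_rows", "arguments": {"deltas": [{"translation":[0,0,-0.01],"angular":[0,0,0],"claw":0.3},{"translation":[0,0,-0.01],"angular":[0,0,0],"claw":0.3},{"translation":[0,0,0],"angular":[0,0,0],"claw":0.3}]}}

```text
clock: 8.9
tool_pos: [0.4423, 0.2362, 0.0143]
eef_rot: [180.0, 0.0, 16.6]
force: [0.7, -0.4, -0.6]
width: 0.646
```

Emit:
{"name": "play_rows", "arguments": {"deltas": [{"translation":[0,0,-0.005],"angular":[0,0,0],"claw":0.3},{"translation":[0,0,-0.005],"angular":[0,0,0],"claw":0.3},{"translation":[0,0,0],"angular":[0,0,0],"claw":0.3}]}}

```text
clock: 9.28
tool_pos: [0.4424, 0.2363, 0.0127]
eef_rot: [180.0, -0.0, 16.6]
force: [-0.4, -0.7, 4.5]
width: 0.645
```

```bash
python3 - <<'E'
from h import *
from plant import readout
a=vision.capture('side')[:,:,::-1]
c=lambda im,x,y,w,h,s:cv2.resize(im[y:y+h,x:x+w],None,fx=s,fy=s,interpolation=cv2.INTER_CUBIC)
cv2.imwrite('pics/c4.png',c(a,300,290,80,75,7))
s=readout.state();print(s['tool_pos'],s['force'],s['width'])
E
```

```text
[0.44240389 0.23631701 0.01267684] [-1.77231794 -1.84347742  5.36009511] 0.6416697394618174
```

View pics/c4.png

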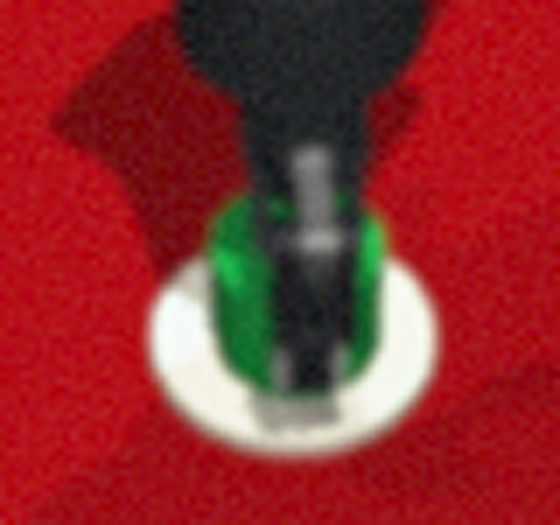

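The first upward force (about 5 N) comes at TCP 0.0127, exactly the height I worked out for seating. Release and rise straight up.

Emit:
{"name": "play_rows", "arguments": {"deltas": [{"translation":[0,0,0],"angular":[0,0,0],"claw":0.7},{"translation":[0,0,0],"angular":[0,0,0],"claw":0.8},{"translation":[0,0,0],"angular":[0,0,0],"claw":1},{"translation":[0,0,0],"angular":[0,0,0],"claw":1},{"translation":[0,0,0],"angular":[0,0,0],"claw":1},{"translation":[0,0,0],"angular":[0,0,0],"claw":1}]}}

```text
clock: 10.07
tool_pos: [0.4423, 0.2363, 0.0123]
eef_rot: [180.0, 0.0, 16.6]
force: [-0.1, -0.7, 0.7]
width: 1.002
```

Emit:
{"name": "play_rows", "arguments": {"deltas": [{"translation":[0,0,0.05],"angular":[0,0,0],"claw":1},{"translation":[0,0,0.1],"angular":[0,0,0],"claw":1},{"translation":[0,0,0.15],"angular":[0,0,0],"claw":1},{"translation":[0,0,0.2],"angular":[0,0,0],"claw":1},{"translation":[0,0,0.2],"angular":[0,0,0],"claw":1},{"translation":[0,0,0.2],"angular":[0,0,0],"claw":1},{"translation":[0,0,0.2],"angular":[0,0,0],"claw":1},{"translation":[0,0,0],"angular":[0,0,0],"claw":1}]}}

```text
clock: 11.08
tool_pos: [0.4439, 0.2374, 0.2361]
eef_rot: [-180.0, -0.4, 16.6]
force: [0.3, -0.9, -0.3]
width: 1.006
```

```bash
python3 - <<'E'
from h import *
from plant import readout
a=vision.capture('side')[:,:,::-1]
c=lambda im,x,y,w,h,s:cv2.resize(im[y:y+h,x:x+w],None,fx=s,fy=s,interpolation=cv2.INTER_CUBIC)
cv2.imwrite('pics/c5.png',c(a,300,290,80,75,7))
s=readout.state();print(s['tool_pos'],s['force'],s['width'])
print(proj('side',[[.4425,.2353,.05],[.4425,.2353,.072]]))
E
```

```text
[0.44284655 0.23659305 0.23410307] [ 0.24987691 -0.30018234  0.26823644] 0.9980888961660651
[[342.49333137 323.36309368]
 [342.50485735 316.33436878]]
```

View pics/c5.png

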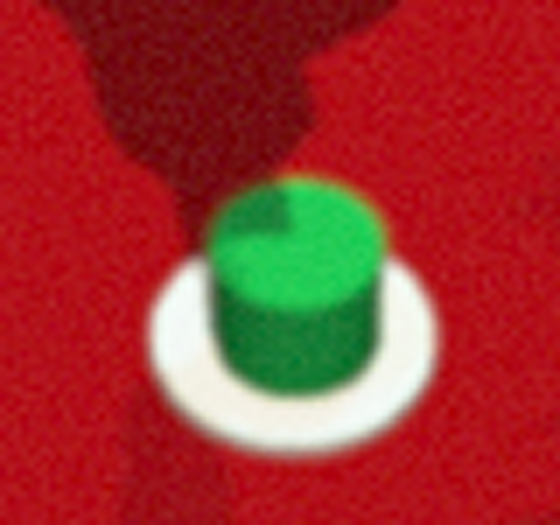

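The cap sits level on the disc, with its top centred at pixel (342, 324) against a predicted seated (342.5, 323.4). Back to the canister.

Emit:
{"name": "play_rows", "arguments": {"deltas": [{"translation":[0.02,-0.1,0],"angular":[0,0,0],"claw":1},{"translation":[0.05,-0.2,0],"angular":[0,0,0],"claw":1},{"translation":[0.05,-0.22,0],"angular":[0,0,0],"claw":1},{"translation":[0.05,-0.22,0],"angular":[0,0,0],"claw":1},{"translation":[0.05,-0.22,0],"angular":[0,0,0],"claw":1},{"translation":[0.05,-0.22,0],"angular":[0,0,0],"claw":1},{"translation":[0.05,-0.22,0],"angular":[0,0,0],"claw":1},{"translation":[0.05,-0.22,0],"angular":[0,0,0],"claw":1},{"translation":[0.05,-0.22,0],"angular":[0,0,0],"claw":1},{"translation":[0.05,-0.22,0],"angular":[0,0,0],"claw":1}]}}

```text
clock: 12.38
tool_pos: [0.5356, -0.1768, 0.231]
eef_rot: [-179.9, 0.1, 16.6]
force: [0.1, -0.1, -0.6]
width: 1.002
```

Emit:
{"name": "play_rows", "arguments": {"deltas": [{"translation":[0.05,-0.22,0],"angular":[0,0,0],"claw":1},{"translation":[0.03,-0.15,0],"angular":[0,0,0],"claw":1},{"translation":[0.01,-0.07,0],"angular":[0,0,0],"claw":1},{"translation":[0,0,0],"angular":[0,0,0],"claw":1},{"translation":[0,0,0],"angular":[0,0,0],"claw":1}]}}

```text
clock: 13.0
tool_pos: [0.5543, -0.2617, 0.2321]
eef_rot: [-179.9, 0.0, 16.7]
force: [-0.7, 1.1, 0.3]
width: 1.002
```

Emit:
{"name": "play_rows", "arguments": {"deltas": [{"translation":[0.004,-0.009,-0.15],"angular":[0,0,0],"claw":1},{"translation":[0,0,-0.15],"angular":[0,0,0],"claw":1},{"translation":[0,0,-0.15],"angular":[0,0,0],"claw":1},{"translation":[0,0,-0.1],"angular":[0,0,0],"claw":1},{"translation":[0,0,-0.1],"angular":[0,0,0],"claw":1},{"translation":[0,0,-0.05],"angular":[0,0,0],"claw":1},{"translation":[0,0,-0.045],"angular":[0,0,0],"claw":1},{"translation":[0,0,0],"angular":[0,0,0],"claw":1}]}}

```text
clock: 14.0
tool_pos: [0.555, -0.2655, 0.083]
eef_rot: [-180.0, 0.0, 16.6]
force: [-0.5, -0.4, 0.4]
width: 0.998
```

```bash
python3 - <<'E'
from h import *
from plant import readout
a=vision.capture('side')[:,:,::-1];b=vision.capture('top')[:,:,::-1]
c=lambda im,x,y,w,h,s:cv2.resize(im[y:y+h,x:x+w],None,fx=s,fy=s,interpolation=cv2.INTER_CUBIC)
cv2.imwrite('pics/c6.png',np.hstack([c(a,280,110,100,130,4),c(b,380,150,100,130,4)]))
s=readout.state();print(s['tool_pos'],s['force'],s['width'])
E
```

```text
[ 0.55551792 -0.2657493   0.08382532] [-0.18114958 -0.52494342 -0.29585964] 0.9982075777857855
```

View pics/c6.png

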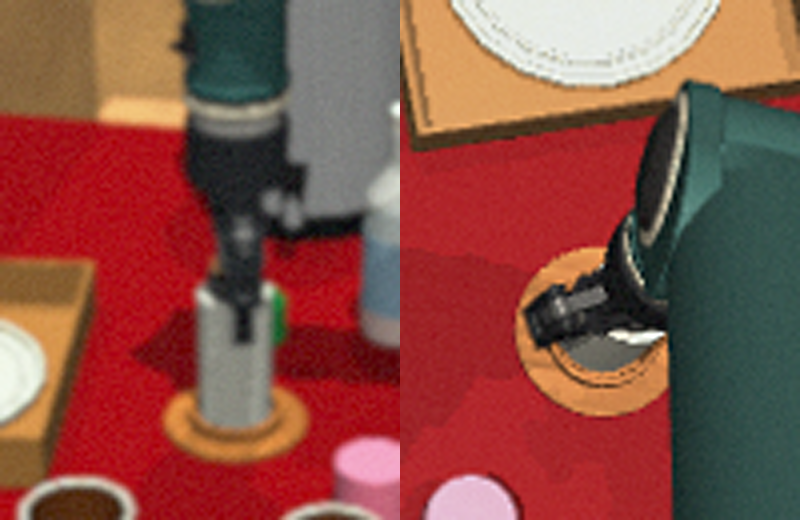

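The fingers straddle the upper wall and the canister is upright. I'll correct y by 2 mm and close firmly.

Emit:
{"name": "play_rows", "arguments": {"deltas": [{"translation":[0,0.01,0],"angular":[0,0,0],"claw":0.8},{"translation":[0,0,0],"angular":[0,0,0],"claw":0.72},{"translation":[0,0,0],"angular":[0,0,0],"claw":0.68},{"translation":[0,0,0],"angular":[0,0,0],"claw":0.64},{"translation":[0,0,0],"angular":[0,0,0],"claw":0.6},{"translation":[0,0,0],"angular":[0,0,0],"claw":0.5},{"translation":[0,0,0],"angular":[0,0,0],"claw":0.3},{"translation":[0,0,0],"angular":[0,0,0],"claw":0.3}], "newtons": 60}}

```text
clock: 15.1
tool_pos: [0.5555, -0.2639, 0.084]
eef_rot: [179.9, -0.0, 16.6]
force: [-0.7, -0.4, 5.2]
width: 0.639
```

Emit:
{"name": "play_rows", "arguments": {"deltas": [{"translation":[0,0,0.03],"angular":[0,0,0],"claw":0.3},{"translation":[0,0,0.05],"angular":[0,0,0],"claw":0.3},{"translation":[0,0,0.05],"angular":[0,0,0],"claw":0.3},{"translation":[0,0,0.05],"angular":[0,0,0],"claw":0.3},{"translation":[0,0,0],"angular":[0,0,0],"claw":0.3}]}}

```text
clock: 15.72
tool_pos: [0.5558, -0.2638, 0.1205]
eef_rot: [179.9, -0.1, 16.6]
force: [0.4, -0.1, -2.3]
width: 0.645
```

Emit:
{"name": "play_rows", "arguments": {"deltas": [{"translation":[0,0,0.05],"angular":[0,0,0],"claw":0.3},{"translation":[0,0,0.1],"angular":[0,0,0],"claw":0.3},{"translation":[0,0,0.1],"angular":[0,0,0],"claw":0.3},{"translation":[0,0,0.1],"angular":[0,0,0],"claw":0.3},{"translation":[0,0,0.1],"angular":[0,0,0],"claw":0.3},{"translation":[0,0,0.05],"angular":[0,0,0],"claw":0.3},{"translation":[0,0,0],"angular":[0,0,0],"claw":0.3},{"translation":[0,0,0],"angular":[0,0,0],"claw":0.3}]}}

```text
clock: 16.73
tool_pos: [0.5546, -0.2633, 0.2187]
eef_rot: [-180.0, 0.1, 16.6]
force: [0.2, 0.2, -2.6]
width: 0.639
```

Emit:
{"name": "play_rows", "arguments": {"deltas": [{"translation":[0,0,0],"angular":[0,0,0],"claw":0.3},{"translation":[0,0,0],"angular":[0,0,0],"claw":0.3},{"translation":[0,0,0],"angular":[0,0,0],"claw":0.3},{"translation":[0,0,0],"angular":[0,0,0],"claw":0.3},{"translation":[0,0,0],"angular":[0,0,0],"claw":0.3},{"translation":[0,0,0],"angular":[0,0,0],"claw":0.3},{"translation":[0,0,0],"angular":[0,0,0],"claw":0.3},{"translation":[0,0,0],"angular":[0,0,0],"claw":0.3},{"translation":[0,0,0],"angular":[0,0,0],"claw":0.3},{"translation":[0,0,0],"angular":[0,0,0],"claw":0.3}]}}

```text
clock: 17.98
tool_pos: [0.5551, -0.2635, 0.2193]
eef_rot: [180.0, 0.0, 16.6]
force: [0.3, -1.3, -2.4]
width: 0.64
```

Emit:
{"name": "play_rows", "arguments": {"deltas": [{"translation":[0,0,0],"angular":[0,0,0],"claw":0.3},{"translation":[0,0,0],"angular":[0,0,0],"claw":0.3},{"translation":[0,0,0],"angular":[0,0,0],"claw":0.3},{"translation":[0,0,0],"angular":[0,0,0],"claw":0.3},{"translation":[0,0,0],"angular":[0,0,0],"claw":0.3},{"translation":[0,0,0],"angular":[0,0,0],"claw":0.3},{"translation":[0,0,0],"angular":[0,0,0],"claw":0.3},{"translation":[0,0,0],"angular":[0,0,0],"claw":0.3},{"translation":[0,0,0],"angular":[0,0,0],"claw":0.3},{"translation":[0,0,0],"angular":[0,0,0],"claw":0.3}]}}

```text
clock: 19.23
tool_pos: [0.5551, -0.2635, 0.2193]
eef_rot: [180.0, 0.0, 16.6]
force: [0.3, 0.4, -1.8]
width: 0.638
```

```bash
python3 - <<'E'
from h import *
from plant import readout
a=vision.capture('side')[:,:,::-1];b=vision.capture('top')[:,:,::-1]
cv2.imwrite('pics/e_side.png',a);cv2.imwrite('pics/e_top.png',b)
cv2.imwrite('pics/e_crop.png',cv2.resize(a[60:220,270:400],None,fx=3.7,fy=3.7,interpolation=cv2.INTER_CUBIC))
s=readout.state();print(s['clock'],s['tool_pos'],s['force'],s['width'],s['joint_velocities'])
a0=cv2.imread('pics/side0.png')
for n,(x,y,w,h) in dict(cups=(280,225,105,55),bottle=(370,135,22,62),bowl=(195,368,85,72)).items():
    print(n,np.abs(a[y:y+h,x:x+w].astype(int)-a0[y:y+h,x:x+w]).mean())
# base pixel prediction
z=.008+s['tool_pos'][2]-.0838
print('base z',z,proj('side',[[.555,-.264,z],[.555,-.264,z+.11]]))
E
```

```text
19.325 [ 0.55508233 -0.26352707  0.21928864] [-0.12796075  0.59634781 -2.09200796] 0.6410540848431512 [-0.03050814 -0.05471921  0.06316867  0.11513789 -0.01305239 -0.03823294
  0.04554655]
cups 6.512900432900433
bottle 6.3910068426197455
bowl 3.142211328976035
base z 0.14348864441470277 [[338.64321128 174.26451272]
 [338.40785341 139.88471561]]
```

View pics/e_crop.png

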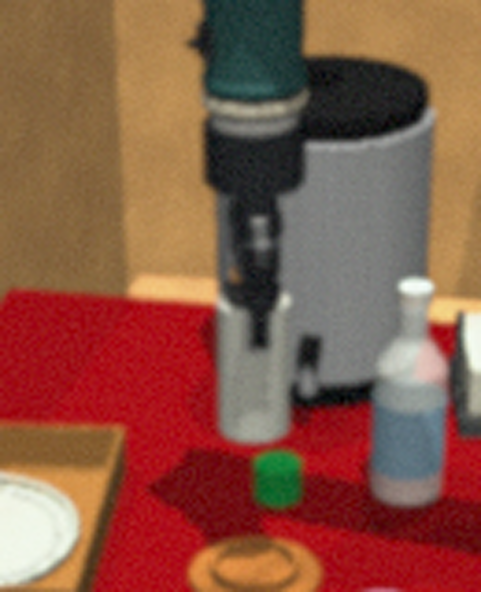

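View pics/e_side.png

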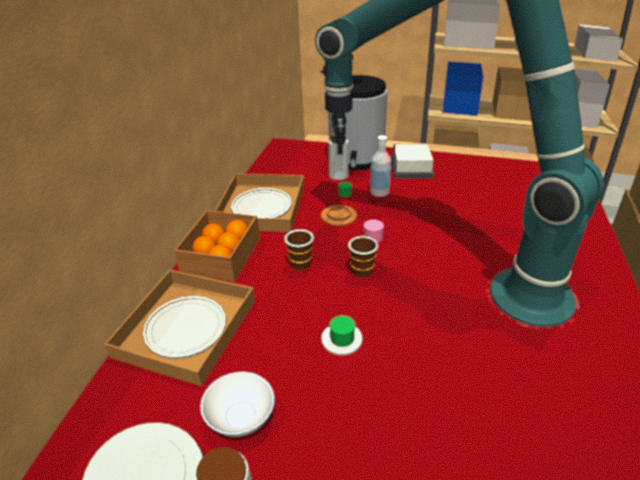

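The canister is held upright above its empty stand, with its base at crop (255,430), or image (339,176). The cap is seated at (342,330). The cups, bottle and bowl are where they started, so I'll hand in.

```bash
python3 -c "
from plant import hand_in
print(hand_in())"
```

```text
the job is handed in; nothing more can be done
None
```

I set the green cap over the holder's post and let go. I then lifted the uncapped canister out of its stand, held it still for over 2 s, and handed in with it still in the air at about 19.3 s. No verdict was reported.

- **Cap:** it sits level on the disc. Its top appears at pixel (342, 324), against (342.5, 323.4) predicted for a seated cap. The first contact force came at exactly the expected seating height.
- **Canister:** it is upright, and its base is about 14 cm above the table, judging by how far the tool rose. The base is seen at row 176, against 174 predicted for its centre. Joint speeds are near zero, the grip opening is steady, and the force reading of 2–3 N is about the canister's weight.
- **Bystanders:** the cups, bottle and bowl look unmoved in the side picture. The small picture differences around the cups and bottle look like shadow and noise, but I did not re-measure their positions.

No check failed. The side and top cameras differed by up to about 4 mm on the cap and holder positions. I used the top camera's values, and both the grasp and the placing came out well.

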